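# Weigh a brass candlestick on the shop's beam scale

### The job

Weigh the brass candlestick: first stand it gently in the scale's pan and let go, so that the pan sinks; then slide the blue poise along the notched beam until, with nothing touching the scale, the red pointer comes to rest level within the green band. Push the poise lightly with the fingertips, without pinching or forcing it or pressing on the scale, and leave the steel mug and the green jar where they stand.

Things in the scene. Friction and masses are not known exactly. Their poses are not given: they have to be found in the camera images.
- candlestick: Loose brass candlestick, 112 mm tall, standing; origin under its centre, z up its axis. Round foot 64 mm across, straight stem 20 mm across from 34 to 90 mm above the foot (grip it there), cup 34 mm across on top. Unknown mass, 0.25 to 0.53 kg. Starts in one of three places in front of the scale; mug and jar have the others.
- scale: Grey mechanical counter scale, fixed; origin at table level under the beam's pivot. Its y axis points along the notched beam to the pointer, the pan is on its -y side, z is up. Pan and beam are linked: a heavier pan sinks and the pointer end rises.
- pivot (a point): The beam's pivot, fixed, 120 mm above the table, axis along the scale's x; held by two grey cheeks, together 42 mm wide in x and 26 mm in y, up to 130 mm high. The steel beam, 16 mm wide, swings at most 0.14 rad each way; its middle runs 28 mm below the pivot.
- pan_floor (a point): Centre of the pan's flat floor; moves up and down with the pan only, 13 mm each way, 110 mm above the table at balance. Round aluminium pan, 124 mm across, rim 7 mm above the floor, centre at y = -90 mm of the scale. Where in the pan the load stands makes no difference to the reading.
- poise_top (a point): Centre of the black top of the sliding poise: an upright blue cylinder 36 mm across riding on the beam, tilting with it. The top is 61 mm above the notches and 70 mm above the beam's middle. A push of about 4 to 6 N along the beam, anywhere on its side, takes it from notch to notch. While anything touches poise or beam, the pointer does not read true.
- zero_notch (a point): The first notch, fixed to the scale: where the middle of the beam passes y = 65 mm of the scale when level. Notches lie every 8 mm from here outwards (+y); hard stops just inside the first and 144 mm beyond it. The poise starts in one of the first three notches; it balances 45 to 130 mm from here.
- pointer_tip (a point): Tip of the red pointer at the beam's far end, 302 mm from the pivot; moves up and down, stopping 42 mm above and below the middle. High: the load outweighs the poise, push the poise outwards; low: push it back. Near the middle each notch outwards lowers it by about 9 mm. It settles within about a second once let go.
- gauge_mark (a point): Middle of the green band, 13 mm high, on a white upright plate (35 mm wide, up to 177 mm high) just behind the pointer on the robot's side; the pointer's tip is here when the scale balances. Fixed to the scale, 120 mm above the table.
- mug: Bystander: loose steel cup, 72 mm across, 85 mm tall; origin under its centre.
- jar: Bystander: loose green glass jar with a red lid, 60 mm across, 85 mm tall; origin under its centre.
Not all that is in view belongs to the job. What is shaped like the candlestick but orange is not meant.

How it is judged (in metres and radians):
On the way:
1. the candlestick stands in the pan, let go, and the pan has sunk under it (pointer more than 25 mm above the middle) (horizontal distance between candlestick and pan_floor below 0.034 m and z of candlestick in the frame of pan_floor below 0.008 m and angle between candlestick's own z axis and vertical below 0.15 rad and contact force between the fingers and candlestick below 0.05 N and z of pointer_tip in the frame of scale above 0.145 m), for 0.2 s.
At the end, for the whole second after the job is handed in: The candlestick stands upright in the pan (within 34 mm of its centre, on its floor), at rest, and with nothing of the robot touching the scale the pointer's tip stays within 6.5 mm of the middle of the green band (horizontal distance between candlestick and pan_floor below 0.034 m and z of candlestick in the frame of pan_floor below 0.008 m and angle between candlestick's own z axis and vertical below 0.15 rad and linear speed of candlestick below 0.02 m/s and z of pointer_tip in the frame of scale between 0.1135 and 0.1265 m and contact force between each of the fingers, the arm and scale below 0.05 N).
It fails at once if the robot pushes, pinches or presses the scale, its pan, beam or poise with more than 15 N (contact force between any of the fingers, the arm and scale above 15 N).
It fails at once if the candlestick is dropped or pressed onto the scale with more than 25 N (contact force between candlestick and scale above 25 N).
It fails at once if the mug or the jar is moved more than 30 mm (distance of any of mug, jar from where it was at the start of the episode above 0.03 m).
It also fails if it takes over 72 s, if anything falls off the work surface, if the arm or the gripper's body presses on something with over 40 N, if the wrist force passes 120 N, or if a joint passes its speed limit or range.

### The arm

A 6-joint arm with a two-finger parallel gripper is mounted at the origin on the work surface. World frame = base frame: x ahead of the robot, y to its left, z up, the work surface at z = 0. Lengths are in mm, angles in rad, forces in N, time in s.
With the tool pointing down it reaches from about 300 to 775 mm from the base axis. Payload 14.6 kg.
Tool frame: the origin (TCP) lies on the centre line of the jaws, within the pads' length; the fingertips stand 19 mm ahead of it and the grasp point (between the pads) is the TCP (bot.tip_reach is the distance from the TCP to the fingertips, in mm); y points along the fingers, x is the direction in which the jaws open and shut, and the axes are right-handed (so a half turn about y gives the same grasp; the last joint's range is limited). The gripper opens to 85 mm and grips with 20 to 120 N. Pads are 22 mm wide; open, the fingers measure 114 mm over their backs; the gripper's body (76 mm by 85 mm) begins 54 mm behind the grasp point. The pads swing forward as they close: fully open they stand 13 mm farther back than shut.
Start: joints at [-1.356, 0.3, 1.521, -0, 1.321, -0.067], TCP at [152.94, -528.298, 229.181] pointing down, gripper open.
Joint ranges: [-3.03, 3.03], [-0.79, 2.21], [0.23, 2.52], [-1.04, 4.18], [0, 3.07], [-2.55, 2.55]. Speed limits (rad/s): [2.22, 2.22, 2.57, 3.14, 3.14, 3.14].

### API

Orientations are given as a unit quaternion [w, x, y, z].
In Python, from rig import bot gives the robot as it stands. Calls block until the motion is done:
- bot.move_to(position, orientation): joint-space move of the TCP to a pose.
- bot.servo_line(position, attitude=None, speed=150, until_force=None): straight line of the TCP; attitude=None keeps the orientation; speed is the mean speed in mm/s. With until_force (N) it stops when the force on the tool has changed by that much, and returns True; else False.
- bot.move_joints(angles): joint-space move.
- bot.move_gripper(opening, grip_force=None): finger opening in mm; grip_force is the grip in N (None keeps the last); returns when the fingers have stopped.
- bot.dwell(seconds).
- bot.ik(position, orientation): joint angles nearest the present ones, or None.
- bot.read_state(): the state.
- bot.read_camera(name): name is "scene" or "top"; returns a dict with "image" (400x640x3 uint8, blue, green, red), "depth" (400x640 float32, mm along the optical axis (not along the pixel's ray), 0 where there is no reading), "fovy" (degrees; the focal length in pixels is half the picture's height over the tangent of half this angle, whatever the lens; pixels are square), "cx", "cy" (the principal point, pixels), "eye" and "attitude" of the camera in the world. Camera axes: x right, y down, z forward; pixel columns grow to the right and rows downward; lengths in mm; the calibration is good to about 2 mm. A picture is of the moment at which its call begins.
A pose or a line that the arm cannot do raises bot.MotionError and nothing moves.
- bot.finish_job(): hands the job in, once; it reports no verdict.
The state is a dict: "clock": time; "joint_positions": joint angles; "qvel": joint speeds; "effort": joint torques, N m; "ee_pos": TCP position; "tool_rot": TCP orientation; "ft_force": force on the tool from outside, world axes, zero at the start; "moment": the same for the moment, N m; "grip_width": finger opening in mm.
Only numpy, scipy, OpenCV 4.12 (cv2) and the standard library are available. Lean on these libraries where they do the work, as an engineer would, in place of code of your own. Each camera call takes 0.05 s, during which the arm holds its last target.

## Working session

There is one attempt and no reset: what is moved stays moved. The work goes in short steps, each a Python script; the robot and the scene stay as the last script left them, time stands still between calls to the robot, and variables do not carry over. Pictures are saved under pics/ and viewed, and the job is handed in when it is done.

```bash
mkdir -p pics; ls
python3 - <<'E'
from rig import bot
import cv2,numpy as np,pickle
for n in("scene","top"):
    c=bot.read_camera(n); cv2.imwrite(f"pics/{n}0.png",c["image"]); pickle.dump(c,open(f"{n}0.pkl","wb"))
    print(n,c["fovy"],c["cx"],c["cy"],c["eye"],c["attitude"],(c["depth"]>0).mean())
s=bot.read_state();print(s["clock"],s["tool_rot"],s["ft_force"],s["grip_width"],bot.tip_reach)
E
```

```text
pics
scene 56.865725279520206 319.87278046179654 201.18716075883725 [811.98971241 597.4868999  796.22536687] [-0.10167649  0.24485586  0.89314697 -0.36331253] 0.9960078125
top 55.70682969075859 314.67359573630995 199.85410332800265 [373.02116488  47.15086887 976.76406772] [-0.03378138  0.71693715 -0.69305717  0.06731792] 0.995875
0.1 [ 0.56549296 -0.56501604  0.42512196 -0.42455378] [ 0.00616233  0.06078807 -0.65420974] 85.46960965583446 19.0
```

View pics/scene0.png

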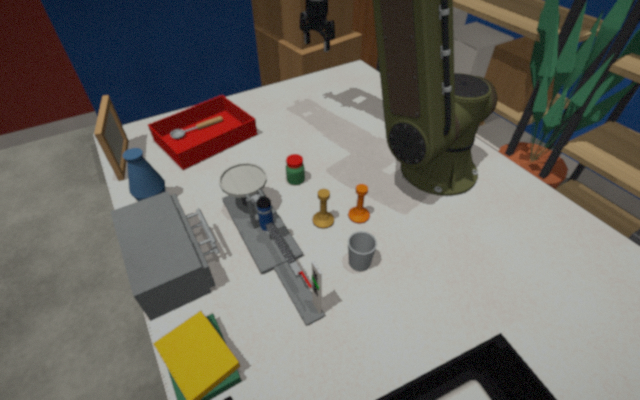

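View pics/top0.png

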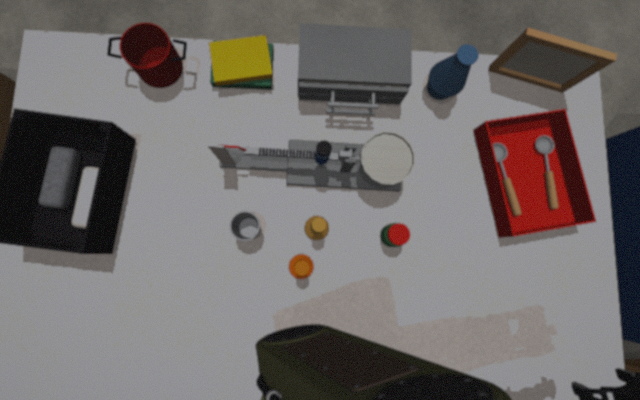

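Scene view: the brass candlestick is at (323,210), with an orange look-alike at (359,204). Top view: brass at (317,227), orange at (301,266), mug (246,226), jar (396,235), pan (386,159), poise (323,152) and pointer/plate at about (230,152). Next I'll check a crop and measure.

```bash
cat > h.py <<'E'
import numpy as np,cv2,pickle
from scipy.spatial.transform import Rotation as R
def cam(c):
    f=200/np.tan(np.radians(c["fovy"])/2); w,x,y,z=c["attitude"]
    return f,R.from_quat([x,y,z,w]).as_matrix(),np.array(c["eye"])
def cloud(c):
    f,M,e=cam(c); v,u=np.mgrid[:400,:640]; d=c["depth"]
    P=np.stack([(u-c["cx"])/f*d,(v-c["cy"])/f*d,d],-1)
    return P@M.T+e
def ray(c,u,v,z):
    f,M,e=cam(c); d=M@np.array([(u-c["cx"])/f,(v-c["cy"])/f,1]); return e+d*(z-e[2])/d[2]
def proj(c,p):
    f,M,e=cam(c); q=M.T@(np.array(p)-e); return q[0]/q[2]*f+c["cx"],q[1]/q[2]*f+c["cy"]
def load(n): return pickle.load(open(n+".pkl","rb"))
def snap(bot,cn,name):
    c=bot.read_camera(cn); cv2.imwrite(f"pics/{name}.png",c["image"]); pickle.dump(c,open(name+".pkl","wb")); return c
def hsv(c): return cv2.cvtColor(c["image"],cv2.COLOR_BGR2HSV)
E
python3 - <<'E'
from h import *
t=load("top0");s=load("scene0")
a=cv2.resize(t["image"][100:290,200:430],None,fx=3.2,fy=3.2,interpolation=2)
cv2.imwrite("pics/ct.png",a)
b=cv2.resize(s["image"][140:330,200:400],None,fx=3.1,fy=3.1,interpolation=2)
cv2.imwrite("pics/cs.png",b)
for n,c in(("top",t),("scene",s)):
    P=cloud(c)
    pts={"top":dict(table=(350,250),candle=(317,224),orange=(301,266),mug=(246,226),jar=(398,235),pan=(386,159),poise=(323,148),toppile=(350,155)),"scene":dict(table=(250,330),candle=(323,193),orange=(362,188),jar=(294,160),pan=(243,180),poise=(264,201))}[n]
    for k,(u,v) in pts.items(): print(n,k,P[v,u].round(1))
E
```

```text
top table [387.7 -92.    0.4]
top candle [442.8   0.9 111.7]
top orange [346.9  34.1 112.3]
top mug [440.3 176.5   2. ]
top jar [ 425.4 -194.2   84.9]
top pan [ 603.4 -159.   108.8]
top poise [608.1  -4.8 162.6]
top toppile [604.9 -70.5 125.3]
scene table [ 7.537e+02  1.982e+02 -3.000e-01]
scene candle [445.9   3.2 112.7]
scene orange [345.   38.9 111.5]
scene jar [ 431.7 -189.8   82.8]
scene pan [ 607.3 -154.9  109.7]
scene poise [608.8  -1.1 163.4]
```

View pics/ct.png

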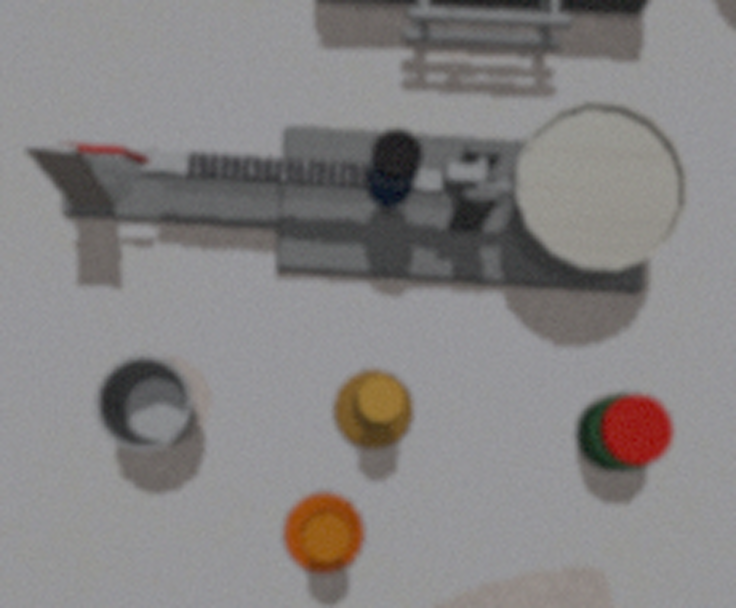

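View pics/cs.png

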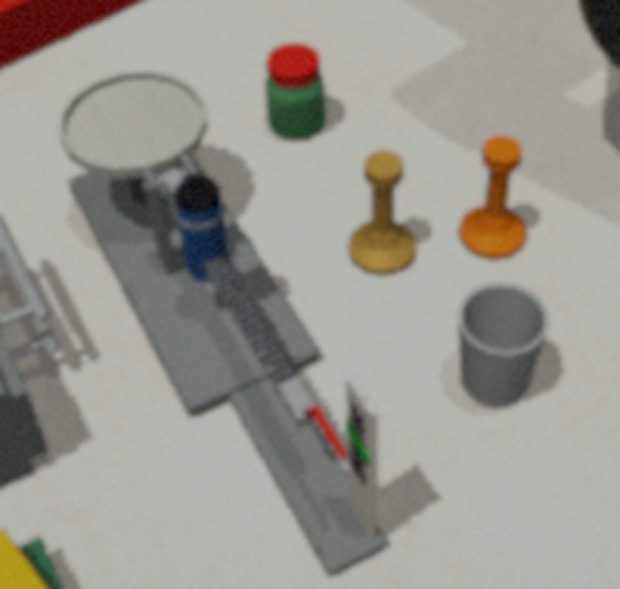

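The crops confirm the brass candlestick is the front-centre one, at top (317,227). The orange one behind it, at (301,266), is the decoy. Now for precise measurements.

```bash
cat > meas.py <<'E'
from h import *
def bb(m): return m
def report(t,name):
    P=cloud(t);H=hsv(t);h,s,v=[H[...,i].astype(int) for i in range(3)]
    z=P[...,2]; X=P[...,0];Y=P[...,1]
    reg=(X>540)&(X<680)&(Y>-260)&(Y<280)
    o={}
    pan=reg&(Y<-85)&(z>85)&(z<135)
    (u)=cv2.findNonZero(pan.astype(np.uint8))
    q=P[pan]; c,r=cv2.minEnclosingCircle(q[:,:2].astype(np.float32)); print(name,"pan circle",np.round(c,1),round(r,1),"z med",np.median(q[:,2]).round(1),"mean xy",q.mean(0).round(1),len(q))
    k=reg&(z>140)&(Y<140)&(Y>-60)&(v<75); q=P[k]
    if len(q): print("  poise top n",len(q),"med",np.median(q,0).round(1),"mid",((q.min(0)+q.max(0))/2).round(1),"z90",np.percentile(q[:,2],90).round(1))
    red=reg&((h<8)|(h>172))&(s>110)&(Y>100); q=P[red]
    if len(q): print("  red n",len(q),"ymin",q[q[:,1].argmin()].round(1),"ymax",q[q[:,1].argmax()].round(1),"med",np.median(q,0).round(1))
    gr=(X>520)&(X<680)&(Y>120)&(Y<300)&(h>45)&(h<80)&(s>110); q=P[gr]
    if len(q): print("  green n",len(q),"med",np.median(q,0).round(1),q.min(0).round(1),q.max(0).round(1))
    reg2=(X>400)&(X<500)&(Y>-60)&(Y<60)&(z>103); q=P[reg2]
    if len(q): print("  candle cup n",len(q),"mid",((q.min(0)+q.max(0))/2).round(1),"med",np.median(q,0).round(1))
    return P
if __name__=="__main__":
    for n in("top0","scene0"): report(load(n),n)
    t=load("top0");P=cloud(t)
    # base plate edges / beam line
    z=P[...,2];X=P[...,0];Y=P[...,1]
    beam=(X>560)&(X<650)&(Y>40)&(Y<150)&(z>70)&(z<130); q=P[beam]
    print("beam",len(q)); 
    A=np.polyfit(q[:,1],q[:,0],1); B=np.polyfit(q[:,1],q[:,2],1); print("x vs y",A,"z vs y",B)
    for y0 in range(40,230,15):
        m=(X>560)&(X<650)&(abs(Y-y0)<4)&(z>60)&(z<200); 
        if m.any(): print(y0,np.median(P[m],0).round(1),P[m][:,0].min().round(1),P[m][:,0].max().round(1))
    base=(X>540)&(X<680)&(Y>-220)&(Y<40)&(z>4)&(z<40);q=P[base]
    rect=cv2.minAreaRect(q[:,:2].astype(np.float32));print("base",rect,np.median(q[:,2]))
E
python3 meas.py
```

```text
top0 pan circle [ 606.  -155.4] 70.3 z med 110.6 mean xy [ 607.  -160.5  111.1] 2343
  poise top n 216 med [606.2  -5.  161.9] mid [608.5  -5.4 152.8] z90 163.7
  red n 23 ymin [612.8 179.3 109.1] ymax [614.1 218.6 123.4] med [613.9 202.8 122.1]
  candle cup n 172 mid [443.1  -2.5 110.1] med [442.8  -1.8 112.4]
scene0 pan circle [ 604.8 -155.6] 69.3 z med 109.1 mean xy [ 608.9 -157.6  109.8] 1301
  poise top n 168 med [610.8   2.8 160.3] mid [612.3  -2.1 152.1] z90 162.3
  red n 56 ymin [577.4 130.4  -1.2] ymax [617.7 235.7 124. ] med [617.1 208.7 121.1]
  green n 24 med [605.3 234.9 124.4] [604.1 225.1 112.1] [605.8 247.2 132.4]
  candle cup n 113 mid [445.1   0.9 108.2] med [445.9   3.4 110.7]
beam 360
x vs y [2.7385004e-02 6.0917749e+02] z vs y [-1.00542255e-03  9.87727362e+01]
40 [611.3  40.6  99.8] 603.7 619.7
55 [609.9  55.2  99. ] 603.5 619.1
70 [610.9  69.5  99.5] 604.0 620.3
85 [611.1  85.   99.4] 604.9 620.0
100 [612.6 100.5 100.2] 604.7 621.3
115 [611.9 114.8  99. ] 605.3 621.8
130 [612.5 130.2  99.6] 605.2 622.0
145 [613.5 145.6  98.3] 606.1 622.7
160 [612.2 159.9  97.3] 606.3 621.8
175 [613.5 174.2  98.7] 606.9 621.2
190 [614.5 190.3 121.3] 613.2 618.9
205 [614.7 205.1 121.2] 612.9 618.1
220 [597.9 220.  131.2] 596.7 617.3
base ((608.8164672851562, -89.66609191894531), (259.5938415527344, 137.42593383789062), 88.90451049804688) 18.18609906147549
```

```bash
cat >> h.py <<'E'
def quat(xdir):
    x=np.array(xdir,float);x/=np.linalg.norm(x);y=np.array([0,0,-1.]);z=np.cross(x,y)
    q=R.from_matrix(np.stack([x,y,z],1)).as_quat(); return [float(q[3]),*map(float,q[:3])]
E
python3 - <<'E'
from rig import bot
from h import *
s=bot.read_state();w,x,y,z=s["tool_rot"];print(R.from_quat([x,y,z,w]).as_matrix().round(2))
for xd in([0,1,0],[0,-1,0],[1,0,0],[-1,0,0]):
    for p in([444,0,190],[607.5,-159,200],[608,-40,170],[610,100,170]): 
        j=bot.ik(p,quat(xd)); print(xd,p,None if j is None else np.round(j,2))
E
```

```text
[[ 0.28 -0.    0.96]
 [-0.96  0.    0.28]
 [-0.   -1.    0.  ]]
[0, 1, 0] [444, 0, 190] [-0.08  0.1   1.85 -0.    1.18 -1.65]
[0, 1, 0] [607.5, -159, 200] [-0.31  0.5   1.32 -0.    1.33 -1.89]
[0, 1, 0] [608, -40, 170] [-0.13  0.48  1.41 -0.    1.25 -1.7 ]
[0, 1, 0] [610, 100, 170] [ 0.1   0.5   1.38 -0.    1.26 -1.47]
[0, -1, 0] [444, 0, 190] [-0.08  0.1   1.85 -0.    1.18  1.49]
[0, -1, 0] [607.5, -159, 200] [-0.31  0.5   1.32 -0.    1.33  1.26]
[0, -1, 0] [608, -40, 170] [-0.13  0.48  1.41 -0.    1.25  1.44]
[0, -1, 0] [610, 100, 170] [ 0.1   0.5   1.38 -0.    1.26  1.67]
[1, 0, 0] [444, 0, 190] [-0.08  0.1   1.85 -0.    1.18 -0.08]
[1, 0, 0] [607.5, -159, 200] [-0.31  0.5   1.32 -0.    1.33 -0.31]
[1, 0, 0] [608, -40, 170] [-0.13  0.48  1.41 -0.    1.25 -0.13]
[1, 0, 0] [610, 100, 170] [ 0.1   0.5   1.38 -0.    1.26  0.1 ]
[-1, 0, 0] [444, 0, 190] None
[-1, 0, 0] [607.5, -159, 200] None
[-1, 0, 0] [608, -40, 170] None
[-1, 0, 0] [610, 100, 170] None
```

```bash
python3 - <<'E'
from rig import bot
from h import *
q=quat([0,-1,0])
bot.move_to([444,0,190],q)
print(bot.servo_line([444,0,64],speed=100,until_force=10))
snap(bot,"scene","g1")
s0=bot.read_state()
bot.move_gripper(0,grip_force=40)
s=bot.read_state();print(s["clock"],s["grip_width"],s["ee_pos"],s0["ft_force"],s["ft_force"])
bot.servo_line([444,0,90],speed=60)
bot.dwell(0.2);s=bot.read_state();print(s["clock"],s["grip_width"],s["ee_pos"],s["ft_force"])
snap(bot,"scene","g2");snap(bot,"top","g2t")
E
python3 -c "
import cv2,numpy as np
cv2.imwrite('pics/g12.png',np.hstack([cv2.resize(cv2.imread(f'pics/g{i}.png')[100:300,220:440],None,fx=1.8,fy=1.8) for i in(1,2)]))"
```

```text
False
4.2667 32.034741566819065 [ 4.44206388e+02 -1.28838813e-01  6.42140589e+01] [-0.00234111 -0.7525037  -0.39451004] [ 0.23614013 -2.73984593  3.71838733]
5.05 32.154059407751696 [4.43809452e+02 1.59266068e-02 8.96946576e+01] [ 0.95277969  0.51460618 -3.80839728]
```

View pics/g12.png

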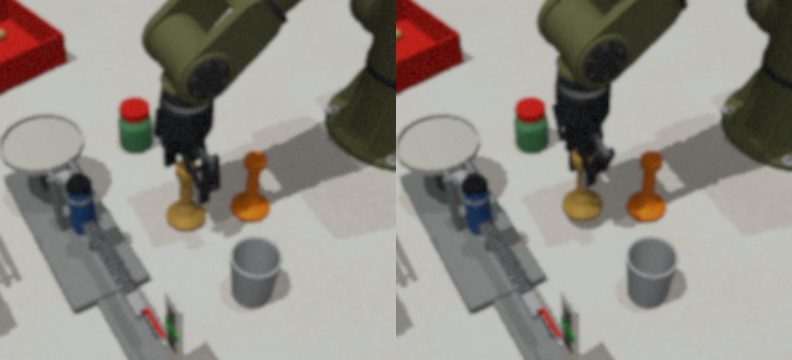

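The lift worked, but the width reads 32 mm where the stem is 20 mm. The cup, or something near it, is probably caught between the fingers. I'll set it down and regrip the stem with a tilted tool.

```bash
cat >> h.py <<'E'
def tq(az,tilt):
    # tool comes from horizontal azimuth az (deg, direction pointing from object to gripper), tilt deg from vertical
    a,t=np.radians(az),np.radians(tilt); back=np.array([np.cos(a)*np.sin(t),np.sin(a)*np.sin(t),np.cos(t)])
    y=-back; x=np.array([np.sin(a),-np.cos(a),0]); out=[]
    for sx in(1,-1):
        z=np.cross(sx*x,y); q=R.from_matrix(np.stack([sx*x,y,z],1)).as_quat(); out.append([float(q[3]),*map(float,q[:3])])
    return out,back
E
python3 - <<'E'
from rig import bot
from h import *
bot.servo_line([444,0,64.2],speed=40,until_force=6)
bot.move_gripper(85); s=bot.read_state();print(s["clock"],s["ee_pos"])
bot.servo_line([444,0,185],speed=200)
c=snap(bot,"scene","r1")
from meas import report
report(c,"r1")
for az in(-90,-120,-135,-150,180,150):
  for t in(35,45,55,65):
    qs,b=tq(az,t)
    for i,q in enumerate(qs):
        r=[bot.ik(list(np.array(p)+d*b),q) is not None for p in([444,0,58],[444,0,200],[607,-159,160],[607,-159,200]) for d in(0,80)]
        if sum(r)>=6: print(az,t,i,r,np.round(bot.ik([444,0,200],q) or 0,2))
E
```

```text
6.35 [4.43070832e+02 3.14037071e-02 6.36112199e+01]
r1 pan circle [ 604.6 -155.1] 69.5 z med 109.1 mean xy [ 608.8 -157.7  109.8] 1303
  poise top n 158 med [610.5   2.1 160.5] mid [612.1  -2.4 152.4] z90 162.1
  red n 56 ymin [577.1 119.3  -2.3] ymax [617.1 234.5 121.8] med [616.7 210.1 121.4]
  green n 24 med [605.3 235.  124. ] [603.9 224.6 113.1] [605.9 247.6 131.8]
  candle cup n 4298 mid [445.3   0.  297.4] med [457.9  27.2 425.4]Traceback (most recent call last):
  File "<stdin>", line 14, in <module>
ValueError: The truth value of an array with more than one element is ambiguous. Use a.any() or a.all()
```

View pics/r1.png

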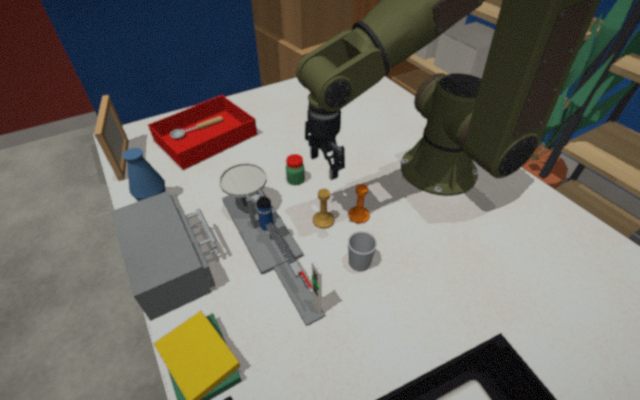

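The candlestick is standing again at scene (323,210), where it started. Next: candle location and IK options for the tilted grasp.

Run:
```python
from rig import bot
from h import *
for n in("scene0","r1"):
    c=load(n);H=hsv(c);P=cloud(c)
    m=(P[...,0]>405)&(P[...,0]<490)&(abs(P[...,1])<45)&(P[...,2]>104)&(P[...,2]<118); q=P[m];print(n,len(q),((q.min(0)+q.max(0))/2).round(1),np.median(q,0).round(1))
for az in(-90,-105,-120,-135,-150,180,150):
  for t in(35,45,55,65):
    qs,b=tq(az,t)
    for i,q in enumerate(qs):
        r=[int(bot.ik(list(np.array(p)+d*b),q) is not None) for p in([444,0,58],[444,0,200],[607,-159,160],[607,-159,200]) for d in(0,80)]
        if sum(r)>=5: j=bot.ik([444,0,200],q);print(az,t,i,r,None if j is None else np.round(j,2))
```

```text
scene0 110 [445.1   0.9 108.7] [445.7   3.3 110.7]
r1 110 [4.441e+02 1.000e-01 1.090e+02] [445.2   2.5 110.6]
-90 35 1 [1, 1, 1, 1, 1, 1, 1, 1] [-0.39  0.19  1.84  0.57  1.4  -0.57]
-90 45 0 [1, 1, 1, 1, 1, 1, 1, 0] [-0.45  0.26  1.83  0.69  1.49  2.47]
-90 45 1 [1, 1, 1, 1, 1, 1, 1, 1] [-0.45  0.26  1.83  0.69  1.49 -0.67]
-90 55 0 [1, 1, 1, 1, 1, 1, 1, 0] [-0.5   0.33  1.83  0.8   1.58  2.39]
-90 55 1 [1, 1, 1, 1, 1, 1, 1, 1] [-0.5   0.33  1.83  0.8   1.58 -0.75]
-90 65 0 [1, 1, 1, 1, 1, 1, 1, 0] [-0.54  0.41  1.83  0.9   1.68  2.32]
-90 65 1 [1, 1, 1, 1, 1, 1, 1, 1] [-0.54  0.41  1.83  0.9   1.68 -0.82]
-105 35 1 [1, 1, 1, 1, 1, 1, 1, 1] [-0.41  0.11  1.93  0.64  1.27 -0.4 ]
-105 45 1 [1, 1, 1, 1, 1, 1, 1, 1] [-0.48  0.16  1.95  0.79  1.34 -0.54]
-105 55 0 [1, 1, 1, 1, 1, 0, 0, 0] [-0.55  0.23  1.96  0.92  1.42  2.48]
-105 55 1 [1, 1, 1, 1, 1, 1, 1, 1] [-0.55  0.23  1.96  0.92  1.42 -0.66]
-105 65 0 [1, 1, 1, 1, 1, 1, 0, 0] [-0.59  0.3   1.97  1.03  1.52  2.37]
-105 65 1 [1, 1, 1, 1, 1, 1, 1, 1] [-0.59  0.3   1.97  1.03  1.52 -0.77]
-120 35 1 [1, 1, 1, 1, 1, 1, 1, 1] [-0.41  0.03 
[... 889 characters left out ...]
0.81 -0.35]
-150 65 0 [1, 1, 1, 0, 1, 1, 0, 0] [-0.55 -0.05  2.39  1.56  0.92  2.49]
-150 65 1 [1, 1, 1, 1, 1, 1, 1, 1] [-0.55 -0.05  2.39  1.56  0.92 -0.65]
180 35 0 [0, 1, 1, 1, 1, 1, 1, 1] [-0.12 -0.2   2.23  0.14  0.51 -1.8 ]
180 35 1 [1, 1, 1, 1, 1, 1, 1, 1] [-0.12 -0.2   2.23  0.14  0.51  1.35]
180 45 1 [1, 0, 1, 1, 1, 1, 1, 1] [-0.14 -0.24  2.33  0.35  0.28  1.14]
180 55 1 [1, 0, 1, 1, 1, 1, 1, 1] [-0.15 -0.25  2.43  1.55  0.12 -0.06]
180 65 1 [0, 0, 1, 0, 1, 1, 1, 1] [-0.17 -0.2   2.51  2.67  0.33 -1.19]
150 35 0 [0, 1, 1, 1, 1, 1, 1, 1] [ 0.11 -0.13  2.17 -0.58  0.67 -0.56]
150 35 1 [0, 0, 0, 1, 1, 1, 1, 1] None
150 45 0 [0, 0, 1, 1, 1, 1, 1, 1] [ 0.17 -0.14  2.25 -0.95  0.59 -0.18]
```

Run:
```python
from rig import bot
from h import *
qs,b=tq(-120,50);q=qs[1];g=np.array([444.3,0.5,60])
pre=g+95*b; print(pre)
bot.move_to(list(pre+[0,0,70]),q)
bot.servo_line(list(pre),speed=150)
print(bot.servo_line(list(g),speed=90,until_force=8))
bot.move_gripper(0,grip_force=40)
s=bot.read_state();print(s["clock"],s["grip_width"],s["ee_pos"],s["ft_force"])
c=snap(bot,"scene","g3");snap(bot,"top","g3t")
cv2.imwrite('pics/g3c.png',cv2.resize(c["image"][120:270,240:400],None,fx=4,fy=4))
```

```text
[407.91288895 -62.52432508 121.06482292]
False
11.4167 18.35297292796684 [444.08198327   0.71609764  60.06609548] [-4.26215587  0.13692007  4.34820481]
```

View pics/g3c.png

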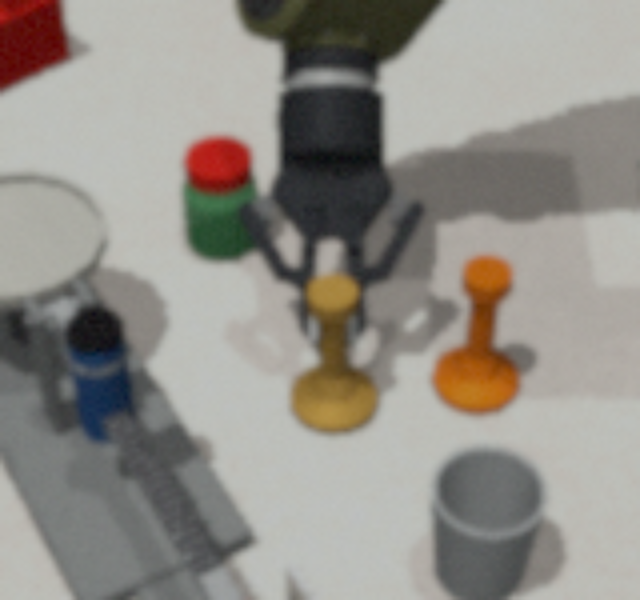

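The stem is now gripped (width 18 mm), and the candlestick is upright at crop (333,350). Lifting it and moving over the pan.

Run:
```python
from rig import bot
from h import *
qs,b=tq(-120,50);q=qs[1]
g=np.array([444.1,0.5,60.1])
bot.servo_line(list(g+[0,0,150]),speed=150)
s=bot.read_state();print(s["clock"],s["grip_width"],s["ft_force"])
bot.servo_line([607.5,-159,210],speed=180)
bot.servo_line([607.5,-159,60+118],speed=80)
bot.dwell(0.3)
s=bot.read_state();print(s["clock"],s["grip_width"],s["ee_pos"],s["ft_force"])
snap(bot,"scene","p1");snap(bot,"top","p1t")
a=cv2.resize(cv2.imread("pics/p1.png")[80:280,170:350],None,fx=2.1,fy=2.1);d=cv2.resize(cv2.imread("pics/p1t.png")[60:260,280:460],None,fx=2.1,fy=2.1)
cv2.imwrite("pics/p1c.png",np.hstack([a,d]))
```

```text
12.6667 18.62757864329601 [-0.09069585 -0.4510413  -4.38285083]
14.9333 18.51227427445281 [ 607.57843141 -159.06959328  178.36587675] [-0.26583798 -0.52223515 -4.80523946]
```

View pics/p1c.png

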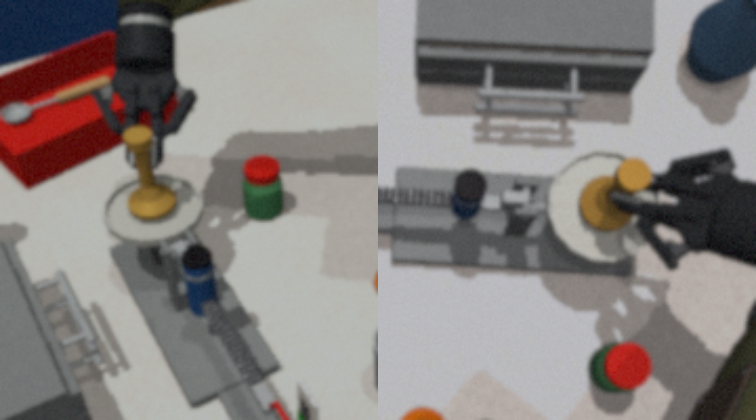

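The candlestick is upright and centred over the pan. Lowering it gently.

Run:
```python
from rig import bot
from h import *
for z in (110+60,104+60,100+60,97.8+60.1):
    r=bot.servo_line([607.5,-159,z],speed=20,until_force=6.5)
    s=bot.read_state();print(r,s["clock"],s["ee_pos"][2].round(1),np.round(s["ft_force"],2))
    if r: break
```

```text
False 15.5833 169.9 [-0.15  0.   -3.54]
False 16.0333 163.9 [-1.16  0.91 -3.56]
False 16.3833 159.9 [-0.04 -0.55 -1.7 ]
False 16.6417 157.8 [ 0.4   0.13 -1.73]
```

Run:
```python
from rig import bot
from h import *
r=bot.servo_line([607.5,-159,157.2],speed=10,until_force=5)
s=bot.read_state();print(r,s["ee_pos"],np.round(s["ft_force"],2))
bot.move_gripper(85)
qs,b=tq(-120,50)
p=np.array(s["ee_pos"])
bot.servo_line(list(p+90*b),speed=90)
s=bot.read_state();print(s["clock"],s["ee_pos"])
c=snap(bot,"scene","p2");snap(bot,"top","p2t")
from meas import report
report(c,"p2")
a=cv2.resize(cv2.imread("pics/p2.png")[80:330,170:350],None,fx=2.1,fy=2.1);d=cv2.resize(cv2.imread("pics/p2t.png")[60:310,220:420],None,fx=2.1,fy=2.1)
cv2.imwrite("pics/p2c.png",np.hstack([a,d]))
```

```text
False [ 607.51228109 -159.0083054   157.38803645] [-1.46  0.31  0.55]
18.7 [ 573.06118505 -218.30646736  214.78119013]
p2 pan circle [ 607.1 -154.7] 68.4 z med 97.8 mean xy [ 611.2 -152.7  101.3] 1180
  poise top n 154 med [609.9  -1.8 169. ] mid [612.2  -7.1 157.1] z90 171.6
  red n 45 ymin [563.9 121.9  -0. ] ymax [617.1 231.8 163.1] med [617.4 208.7 161.1]
  green n 22 med [605.1 235.8 125.5] [604.4 225.2 113. ] [605.9 247.1 131. ]
```

View pics/p2c.png

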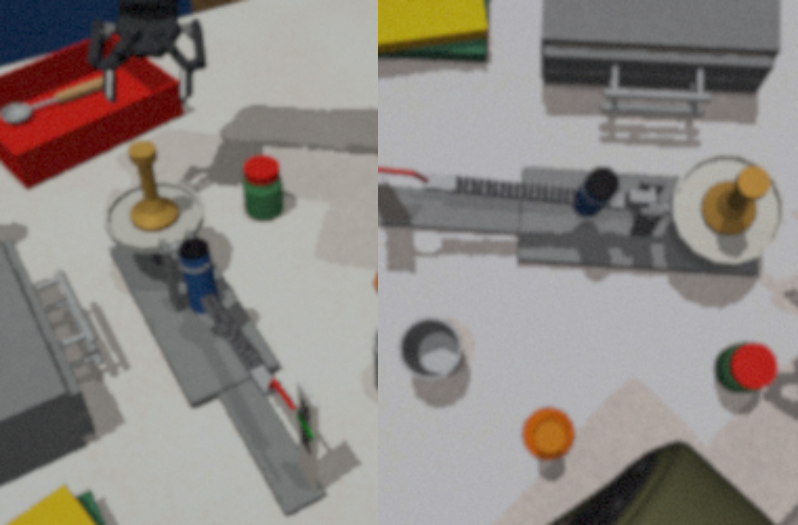

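The candlestick stands in the pan, which has sunk. The pointer is at about 163 mm (pinned high) and the poise is at about the first notch. Moving the closed fingertips behind the poise.

Run:
```python
from rig import bot
from h import *
c=load("p2t");H=hsv(c);P=cloud(c)
m=(P[...,2]>163)&(P[...,2]<178)&(P[...,0]>580)&(P[...,0]<640)&(abs(P[...,1])<40)
v,u=np.nonzero(m);print("poise",len(u),ray(c,u.mean(),v.mean(),171).round(1),((u.min()+u.max())/2,(v.min()+v.max())/2))
m=(P[...,2]>195)&(P[...,2]<220)&(P[...,0]>560)&(P[...,0]<660)&(P[...,1]<-110)&(P[...,1]>-210)
v,u=np.nonzero(m);print("cup",len(u),ray(c,u.mean(),v.mean(),209).round(1))
q=quat([1,0,0])
bot.servo_line([565,-225,300],speed=200)
bot.move_gripper(0)
bot.move_to([609,-53,280],q)
bot.servo_line([609,-53,168],speed=150,until_force=6)
s=bot.read_state();print(s["clock"],s["ee_pos"],np.round(s["ft_force"],2),s["grip_width"])
c=snap(bot,"scene","q1")
cv2.imwrite("pics/q1c.png",cv2.resize(c["image"][100:330,160:350],None,fx=2.6,fy=2.6))
```

```text
poise 209 [609.  -11.5 171. ] (np.float64(326.5), np.float64(147.0))
cup 224 [ 604.9 -160.5  209. ]
21.875 [609.37892576 -53.43140741 169.02020622] [0.22 0.05 0.16] 0.1499852534580304
```

View pics/q1c.png

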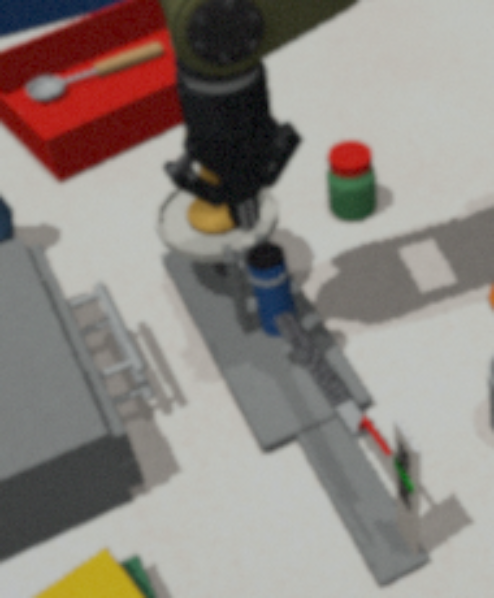

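```bash
cat > push.py <<'E'
from rig import bot
from h import *
import sys
X=lambda y:609.3+0.028*(y+40)
def push(y1,z=168,speed=25,guard=11):
    r=bot.servo_line([X(y1),y1,z],speed=speed,until_force=guard)
    s=bot.read_state();print("push",r,round(s["clock"],2),np.round(s["ee_pos"],1),np.round(s["ft_force"],2)); return r
def look(name):
    t=snap(bot,"top",name+"t");c=snap(bot,"scene",name)
    for n,k in(("top",t),("scn",c)):
        P=cloud(k);H=hsv(k);h,s,v=[H[...,i].astype(int) for i in range(3)]
        reg=(P[...,0]>585)&(P[...,0]<640)
        red=reg&((h<8)|(h>172))&(s>110)&(P[...,1]>185)&(P[...,1]<250)&(P[...,2]>60)
        q=P[red]; 
        if len(q): o=np.argsort(q[:,1]);print(n,"red",len(q),"med",np.median(q,0).round(1),"far3",q[o[-4:]].mean(0).round(1))
        m=reg&(P[...,1]>-40)&(P[...,1]<160)&(h>100)&(h<130)&(s>90)&(P[...,2]>100); q=P[m]
        if len(q): print(n,"blue",len(q),np.median(q,0).round(1),"ymid",((q[:,1].min()+q[:,1].max())/2).round(1))
        m=reg&(P[...,1]>-40)&(P[...,1]<160)&(P[...,2]>145)&(P[...,2]<190)&(v<85); q=P[m]
        if len(q): print(n,"cap",len(q),np.median(q,0).round(1),"ymid",((q[:,1].min()+q[:,1].max())/2).round(1))
E
python3 - <<'E'
from push import *
push(-44,guard=4)
for y in(-37,-32,-27,-22,-17):
    if push(y): break
look("u1")
E
python3 -c "
import cv2,numpy as np
a=cv2.imread('pics/u1.png')[100:330,160:350];b=cv2.imread('pics/u1t.png')[60:290,210:400]
cv2.imwrite('pics/u1c.png',np.hstack([cv2.resize(i,None,fx=2.1,fy=2.1) for i in(a,b)]))"
```

```text
push False 22.43 [609.2 -43.8 168.1] [-0.56  0.26  0.02]
push False 22.87 [609.4 -36.9 168. ] [-0.09  0.14 -0.01]
push False 23.22 [609.5 -31.9 168. ] [ 0.05 -0.33 -0.3 ]
push False 23.57 [609.7 -26.8 168. ] [-0.68  0.16 -0.3 ]
push False 23.92 [609.9 -21.8 168.2] [-0.76  0.13  1.99]
push False 24.27 [610.  -16.8 168.2] [ 0.39 -0.91  3.6 ]
top red 23 med [614.5 205.7 159.2] far3 [614.5 222.9 162.3]
scn red 46 med [617.2 209.9 158. ] far3 [617.3 231.9 160.7]
scn blue 267 [617.1   9.4 138. ] ymid 0.0
scn cap 184 [611.8  -3.4 169.9] ymid -3.6
```

View pics/u1c.png

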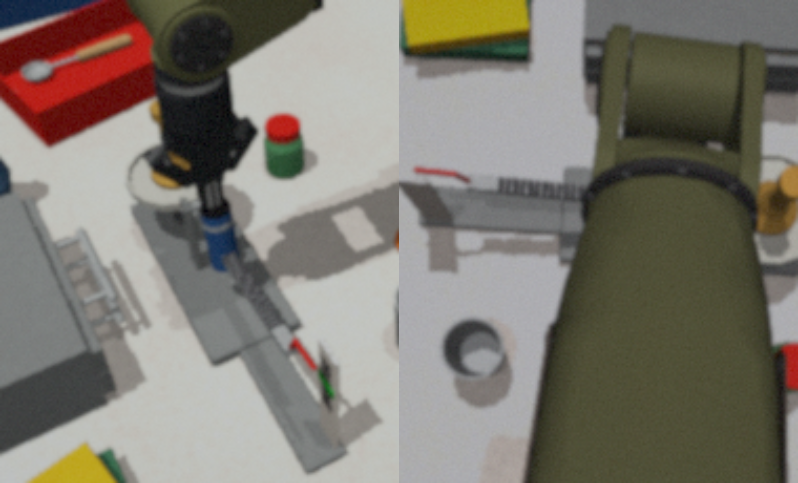

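The upward force suggests the fingertip is resting on the poise instead of pushing its side. Comparing cap pixels before and after.

Run:
```python
from h import *
ims=[]
for n in("p2","q1","u1"):
    c=load(n);ims.append(cv2.resize(c["image"][180:250,235:300],None,fx=4,fy=5))
    H=hsv(c);h,s,v=[H[...,i].astype(int) for i in range(3)]
    m=(h>100)&(h<130)&(s>110)&(v>50);m[:180]=0;m[250:]=0;m[:,:235]=0;m[:,300:]=0
    vv,uu=np.nonzero(m);print(n,len(uu),uu.mean().round(1),vv.mean().round(1),uu.min(),uu.max(),vv.min(),vv.max())
    for y in(-11.5,-3.5,4.5): print([np.round(proj(c,(609,y-1,z)),1) for z in(171+(y+11.5)*.14,)],end=" ")
    for y in(-37,-17): print("tip",np.round(proj(c,(609.5,y,149)),1))
cv2.imwrite("pics/cmp.png",np.hstack(ims))
```

```text
p2 217 264.3 214.5 257 272 202 228
[array([261.6, 195.9])] [array([262.9, 197.6])] [array([264.3, 199.3])] tip [258.3 196.2]
tip [261.6 201.2]
q1 224 264.3 214.3 256 272 202 228
[array([261.6, 195.9])] [array([262.9, 197.6])] [array([264.3, 199.3])] tip [258.3 196.2]
tip [261.6 201.2]
u1 216 264.3 214.8 257 272 202 228
[array([261.6, 195.9])] [array([262.9, 197.6])] [array([264.3, 199.3])] tip [258.3 196.2]
tip [261.6 201.2]
```

View pics/cmp.png

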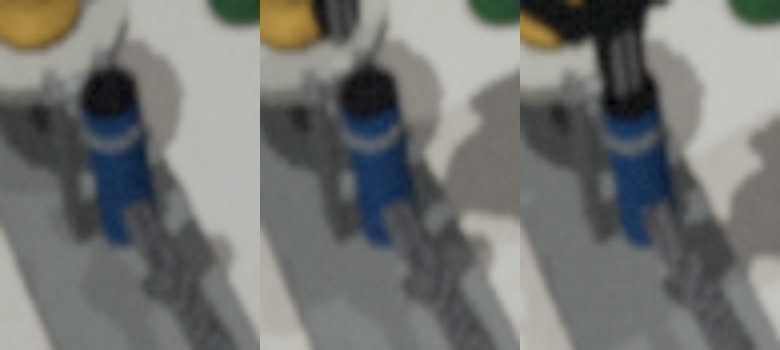

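Run:
```python
from push import *
c=load("u1");P=cloud(c)
for v in range(185,206,2): print(v,[tuple(P[v,u].round(0).astype(int)) for u in(260,262)])
bot.servo_line([609.5,-16.8,176],speed=60)
bot.servo_line([609.2,-44,176],speed=100)
look("u2")
s=bot.read_state();print(s["clock"],s["ee_pos"],s["ft_force"],s["joint_positions"])
c=load("u2");P=cloud(c)
for v in range(170,206,2): print(v,[tuple(P[v,u].round(0).astype(int)) for u in(254,256,258)])
cv2.imwrite("pics/u2c.png",cv2.resize(c["image"][140:240,220:310],None,fx=6,fy=6))
```

```text
185 [(np.int64(610), np.int64(-9), np.int64(210)), (np.int64(607), np.int64(-5), np.int64(212))]
187 [(np.int64(612), np.int64(-6), np.int64(207)), (np.int64(607), np.int64(-6), np.int64(205))]
189 [(np.int64(613), np.int64(-4), np.int64(203)), (np.int64(608), np.int64(-5), np.int64(200))]
191 [(np.int64(613), np.int64(-6), np.int64(195)), (np.int64(609), np.int64(-5), np.int64(193))]
193 [(np.int64(614), np.int64(-6), np.int64(189)), (np.int64(610), np.int64(-5), np.int64(188))]
195 [(np.int64(615), np.int64(-6), np.int64(182)), (np.int64(610), np.int64(-5), np.int64(181))]
197 [(np.int64(616), np.int64(-4), np.int64(178)), (np.int64(611), np.int64(-3), np.int64(176))]
199 [(np.int64(616), np.int64(-6), np.int64(170)), (np.int64(612), np.int64(-5), np.int64(168))]
201 [(np.int64(619), np.int64(-1), np.int64(168)), (np.int64(615), np.int64(3), np.int64(170))]
203 [(np.int64(622), np.int64(6), np.int64(169)), (np.int64(617), np.int64(7), np.int64(169))]
205 [(np.int64(622), np.int64(3), np.int64(160)), (np.int64(618), np.int64(8), np.int64(162))]
top red 23 med [614.6 209.4 162.5] far
[... 2274 characters left out ...]
np.int64(-66), np.int64(126)), (np.int64(620), np.int64(-21), np.int64(168)), (np.int64(616), np.int64(-19), np.int64(169))]
198 [(np.int64(627), np.int64(-16), np.int64(170)), (np.int64(623), np.int64(-15), np.int64(168)), (np.int64(619), np.int64(-12), np.int64(169))]
200 [(np.int64(618), np.int64(-51), np.int64(127)), (np.int64(626), np.int64(-7), np.int64(171)), (np.int64(622), np.int64(-5), np.int64(171))]
202 [(np.int64(618), np.int64(-54), np.int64(118)), (np.int64(628), np.int64(-2), np.int64(169)), (np.int64(624), np.int64(1), np.int64(170))]
204 [(np.int64(617), np.int64(-58), np.int64(107)), (np.int64(629), np.int64(-4), np.int64(161)), (np.int64(625), np.int64(0), np.int64(163))]
```

View pics/u2c.png

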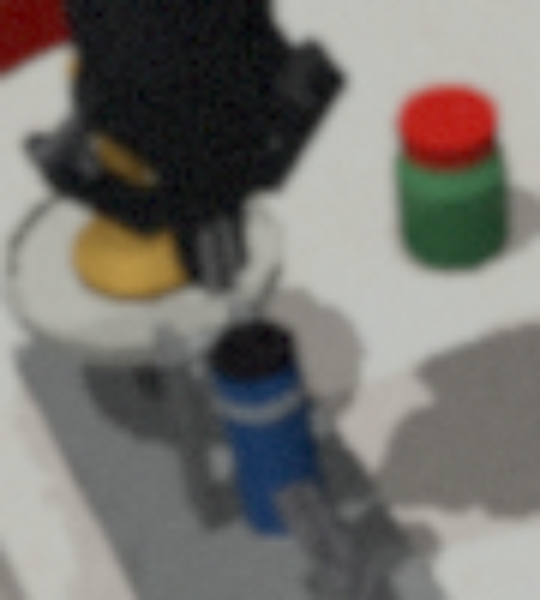

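Depth shows the closed fingertips end about 3 mm above the reported TCP, not 19 mm below it. I'll go about 25 mm lower and use that offset from here on.

```bash
python3 - <<'E'
from push import *
Z=143
r=bot.servo_line([609.2,-45,Z],speed=80,until_force=4);print(r)
if not r:
  for y in(-37,-32,-27,-22,-17,-12):
    if push(y,Z): break
look("u3")
E
python3 -c "
import cv2,numpy as np
a=cv2.imread('pics/u3.png')[100:330,160:350]
cv2.imwrite('pics/u3c.png',cv2.resize(a,None,fx=2.6,fy=2.6))"
```

```text
False
push False 26.21 [609.5 -36.9 143.4] [-0.11 -1.84  1.82]
push False 26.56 [609.5 -31.8 143. ] [-0.1  -1.34  2.16]
push False 26.91 [609.6 -26.6 142.9] [-0.05 -0.37 -0.76]
push False 27.26 [609.8 -21.9 143. ] [-0.73 -1.94 -0.02]
push False 27.61 [610.  -16.7 143. ] [ 1.05  1.23 -0.12]
push False 27.96 [610.1 -11.7 143.1] [-0.52 -0.34 -0.06]
top red 24 med [614.5 208.5 161.9] far3 [614.8 223.  165. ]
scn red 44 med [617.4 209.7 160.8] far3 [617.9 231.2 164.7]
scn blue 277 [618.   37.3 140.9] ymid 22.0
scn cap 255 [612.2  15.5 173.1] ymid 11.8
```

View pics/u3c.png

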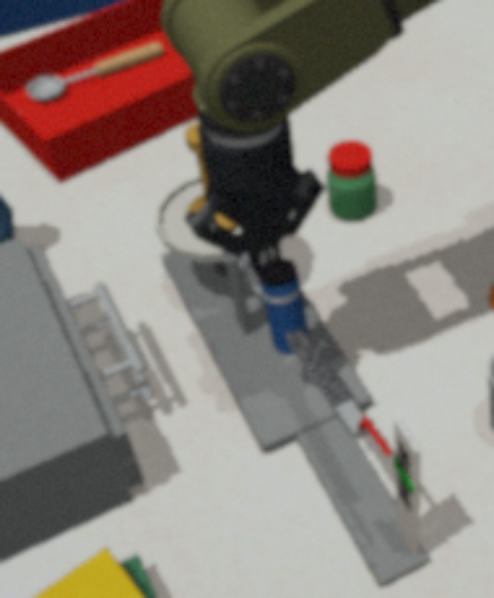

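Now the poise slides properly, by about 3 notches, at low force. The pointer is still pinned high, so I'll continue.

Run:
```python
from push import *
Z=144
ok=True
for y in(-4,4,12,20):
    if push(y,Z): ok=False;break
push(y-8,Z,speed=60)
bot.dwell(0.8); look("u4")
```

```text
push False 28.53 [610.4  -3.7 144.1] [ 0.35 -1.16  0.33]
push False 29.0 [610.6   4.3 144.1] [-0.66 -0.18 -0.45]
push False 29.47 [610.8  12.3 144.1] [ 0.46 -0.72 -0.55]
push False 29.93 [611.   20.3 144.1] [-0.18 -0.7   0.27]
push False 30.22 [610.8  11.5 144.1] [0.5  0.46 0.87]
top red 23 med [614.7 209.8 149.3] far3 [615.2 223.6 150.6]
scn red 46 med [617.4 212.6 149.1] far3 [617.3 232.7 150.8]
scn blue 263 [619.4  69.7 139. ] ymid 43.5
scn cap 292 [614.2  46.  172.2] ymid 41.2
```

The pointer is off its stop at about 150 mm, so roughly 3 more notches are needed.

Run:
```python
from push import *
Z=144
for y in(20,28,36,39):
    if push(y,Z): break
push(y-9,Z,speed=60)
bot.dwell(1.0); look("u5")
```

```text
push False 31.58 [611.   20.2 144. ] [-0.79 -0.07  0.69]
push False 32.05 [611.2  28.1 143.9] [-0.2  -1.4  -0.54]
push False 32.52 [611.5  36.3 144.1] [-0.43 -0.49 -0.47]
push False 32.78 [611.6  39.3 144.1] [-0.12  0.51 -0.13]
push False 33.08 [611.3  29.5 144. ] [ 0.87  0.02 -0.5 ]
top red 16 med [614.5 202.4 129.4] far3 [614.6 213.9 130.5]
scn red 45 med [617.6 212.7 128.9] far3 [617.4 233.2 129.9]
scn blue 228 [618.2  90.2 132.3] ymid 66.8
scn cap 321 [614.8  67.4 164.8] ymid 61.9
```

Run:
```python
from push import *
Z=144
for y in(40,46):
    if push(y,Z,speed=20): break
push(y-10,Z,speed=60)
bot.dwell(1.0); c=look("u6")
k=load("u6");cv2.imwrite("pics/u6c.png",cv2.resize(k["image"][230:320,260:350],None,fx=6,fy=6))
```

```text
push False 34.83 [611.5  40.  144. ] [ 0.03  0.66 -0.01]
push False 35.28 [611.7  46.  144. ] [ 0.34 -0.27 -0.73]
push False 35.6 [611.4  35.5 144.1] [-0.27  0.1   0.25]
top red 15 med [614.9 201.4 129.6] far3 [614.9 214.1 129.4]
scn red 45 med [617.  210.4 128.9] far3 [617.2 232.9 129.3]
scn blue 235 [618.3  90.4 132.9] ymid 67.2
scn cap 321 [615.2  67.9 164.7] ymid 63.9
```

View pics/u6c.png

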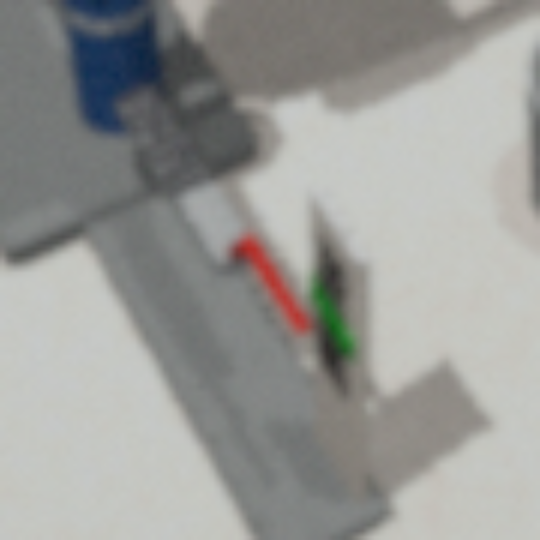

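Not past the crest yet: the pointer is unchanged at about 129 mm. Push a bit further, in small steps.

Run:
```python
from push import *
Z=144
push(46,Z,speed=40)
for y in(47.5,49,50.5):
    if push(y,Z,speed=15): break
push(y-12,Z,speed=60)
bot.dwell(1.0); look("u7")
```

```text
push False 37.1 [611.7  46.3 144. ] [-0.09 -0.92 -0.29]
push False 37.35 [611.7  47.5 144. ] [ 0.16 -1.41 -1.08]
push False 37.6 [611.8  49.2 144.1] [-0.47 -0.84  1.1 ]
push False 37.85 [611.9  50.7 144. ] [0.28 0.39 0.23]
push False 38.2 [611.5  37.9 144. ] [0.3  0.06 1.39]
top red 24 med [614.  204.1 121.3] far3 [614.3 216.1 121.2]
scn red 51 med [617.6 212.8 120.9] far3 [618.2 234.4 120.6]
scn blue 201 [619.   98.7 127. ] ymid 70.8
scn cap 323 [614.8  75.  160.8] ymid 70.2
```

The pointer now reads about 120.6–121 mm, inside the band. Retreating straight up and checking again.

Run:
```python
from push import *
bot.servo_line([611.4,37.5,300],speed=150)
bot.move_to([430,20,330],quat([1,0,0]))
bot.dwell(1.0); look("f1")
s=bot.read_state();print(s["clock"])
P=cloud(load("f1"));
for n in("top0","f1t"):
    c=load(n);H=hsv(c);P=cloud(c);h,s,v=[H[...,i].astype(int) for i in range(3)]
    m=((h<8)|(h>172))&(s>120)&(abs(P[...,0]-427)<60)&(abs(P[...,1]+192)<60)&(P[...,2]>70);print(n,"jar",P[m].mean(0).round(1))
    m=(abs(P[...,0]-440)<55)&(abs(P[...,1]-176)<55)&(P[...,2]>75)&(P[...,2]<95);print("mug",np.median(P[m],0).round(1))
    m=(P[...,2]>185)&(P[...,2]<240)&(abs(P[...,0]-607)<50)&(abs(P[...,1]+159)<50);print("cup",P[m].mean(0).round(1) if m.any() else None)
a=cv2.imread("pics/f1.png")[80:330,170:350];d=cv2.imread("pics/f1t.png")[60:310,210:430]
cv2.imwrite("pics/f1c.png",np.hstack([cv2.resize(i,None,fx=2,fy=2) for i in(a,d)]))
```

```text
top red 24 med [614.2 204.5 121.5] far3 [615.  216.7 118.4]
top blue 41 [596.2  81.7 118.4] ymid 80.5
top cap 196 [608.4  81.3 161.5] ymid 80.9
scn red 52 med [617.6 213.  120.5] far3 [618.3 234.6 121. ]
scn blue 168 [619.8  99.7 125.4] ymid 95.6
scn cap 202 [615.4  89.5 159.9] ymid 85.1
42.3583
top0 jar [ 428.1 -194.7   85.3]
mug [440.3 175.7  84.8]
cup None
f1t jar [ 428.1 -194.6   85.3]
mug [440.2 175.4  84.8]
cup [ 604.7 -160.1  220.5]
```

View pics/f1c.png

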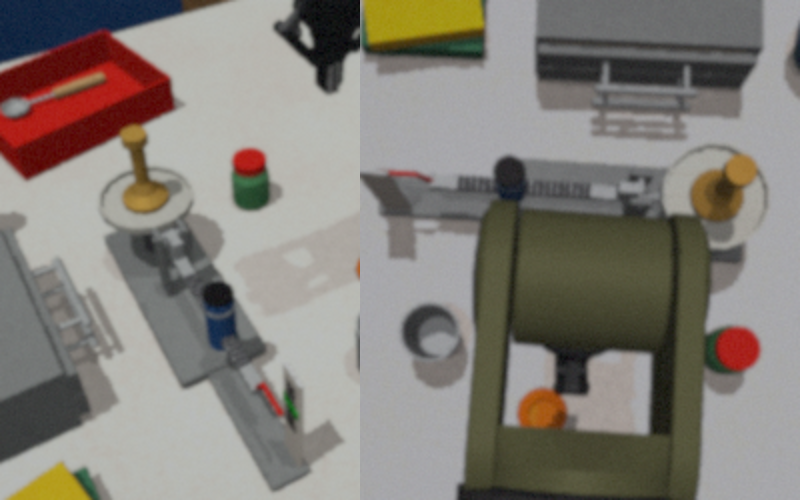

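The candlestick is upright and centred in the pan. With the robot clear, the pointer reads 120.5–121.5 mm, the mug and jar haven't moved, and the clock is at 42 s. Handing in.

```bash
python3 -c "
from rig import bot
print(bot.finish_job())"
```

```text
the job is handed in; nothing more can be done
None
```

The candlestick is standing in the scale's pan, and the pointer came to rest level within the green band. I handed the job in at about 42 s of the 72 s allowed; no verdict is reported.

**What I did**
- I gripped the brass candlestick by its stem with a tilted tool and set it in the pan. The pan sank and the pointer rose to about 163 mm.
- I then pushed the poise outwards with the closed fingertips, to about 88 mm beyond the zero notch, and moved the robot clear of the scale.

**Last checks, nothing touching the scale**
- **Pointer:** it reads about 120.5–121.5 mm on both cameras (the band is 113.5–126.5 mm). One top-view estimate of the tip gave 118.4 mm, still inside the band.
- **Candlestick:** it looks upright, about 3 mm from the pan's centre.
- **Mug and jar:** both are within 0.5 mm of where they started.

**What went wrong on the way**
- **First grasp:** from straight above it caught at 32 mm, probably on the cup. I set the candlestick down where it stood and gripped it again.
- **First push:** the fingertips rested on the poise's cap, with up to about 3.6 N in the readings, because the closed tips end about 22 mm further back than the stated 19 mm reach. I lowered the tool by the measured offset.
- **One later push:** it stopped short of the next notch, so I repeated it slightly further.

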